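# Pack the small clamping set into the kit tray

### The job

Pack the four loose pieces of the small clamping set into the shallow metal kit tray: the small strap clamp, the small step block, the stud with its nuts and the long hexagon nut, each beside its twin in the bin that already holds one like it. Set every piece down on the floor of its bin the same way up as it stands now, without dropping it in, and leave the bigger strap clamp and the bigger step block where they lie, as they belong to another set.

Things in the scene. Friction and masses are not known exactly. Their poses are not given: they have to be found in the camera images.
- small_strap: The SMALL strap clamp, to be packed: a dark steel bar 80 long (x) x 25 wide (y) x 16 high with a lengthwise slot through it 46 x 11, lying flat; 170 g. Origin at the centre of its underside. x along its length (sloped nose at +x), z up. Grip it across the 25 mm width at its middle; the sides are plain and upright.
- small_block: The SMALL step block, to be packed: a dark steel staircase 40 long (x) x 25 wide (y), rising in six steps from 8 high at its -x end to 32 high at its +x end; 140 g. Origin at the centre of its underside. Grip it across the 25 mm width, about 8 mm from the origin towards +x, where it is 22 to 32 high.
- stud: The stud with its nuts run on, to be packed: a threaded rod 10 in diameter, 90 long, lying along x, its axis held level 10 up by a square T-nut (20 x 20, 15 long) at its -x end and a flange nut (20 in diameter, 14 long) near +x. 110 g. Origin on the surface under the rod's middle. Grip the bare rod (x = -26 to +23) at the middle, across its 10 mm.
- long_nut: The long hexagon (coupling) nut, to be packed: 17 across flats (flats face its +-y axis and every 60 degrees from it), 30 high, standing upright on its end; 45 g. Origin at the centre of its underside, z up.
- big_strap: The BIG strap clamp, a look-alike to leave alone: 112 x 34 x 20, slotted like the small one, lying flat on the bench. Origin at the centre of its underside, x along it.
- big_block: The BIG step block, a look-alike to leave alone: 60 x 34, stairs up to 44 high at its +x end. Origin at the centre of its underside.
- bin_strap: The white bin that already holds one small strap clamp; fixed, one of four alike in the kit tray, places swapped each start. 108 x 108 outside, 102 x 102 inside, walls 20 high. Origin: centre of its underside; inner floor 3 above it (6 above the bench), z up. The loose twin is lying along x at y = -34 (within 2); the +y side is free: at x = 0, y = +17 fingers have room on both sides.
- bin_block: The white bin that already holds one small step block; fixed, one of four alike in the kit tray, places swapped each start. 108 x 108 outside, 102 x 102 inside, walls 20 high. Origin: centre of its underside; inner floor 3 above it (6 above the bench), z up. The loose twin is lying along x at y = -34 (within 2); the +y side is free: at x = 0, y = +17 fingers have room on both sides.
- bin_stud: The white bin that already holds one stud with its nuts; fixed, one of four alike in the kit tray, places swapped each start. 108 x 108 outside, 102 x 102 inside, walls 20 high. Origin: centre of its underside; inner floor 3 above it (6 above the bench), z up. The loose twin is lying along x at y = -36 (within 2); the +y side is free: at x = 0, y = +17 fingers have room on both sides.
- bin_nut: The white bin that already holds one long hexagon nut; fixed, one of four alike in the kit tray, places swapped each start. 108 x 108 outside, 102 x 102 inside, walls 20 high. Origin: centre of its underside; inner floor 3 above it (6 above the bench), z up. The loose twin is standing upright at y = -36 (within 2); the +y side is free: at x = 0, y = +17 fingers have room on both sides.

How it is judged (in metres and radians):
At the end, for the whole second after the job is handed in: Each piece rests in its twin's bin: origin within 47 mm of the bin's centre along both bin axes, less than 6 mm above the bin's floor, tilted less than 0.15 rad from its way up at the start, at rest; the big strap clamp and big step block lie within 30 mm of where they started (x of small_strap in the frame of bin_strap between -0.047 and 0.047 m and y of small_strap in the frame of bin_strap between -0.047 and 0.047 m and z of small_strap in the frame of bin_strap between -0.005 and 0.009 m and angle between each of small_strap, small_block, stud, long_nut's own z axis and vertical below 0.15 rad and linear speed of each of small_strap, small_block, stud, long_nut below 0.02 m/s and x of small_block in the frame of bin_block between -0.047 and 0.047 m and y of small_block in the frame of bin_block between -0.047 and 0.047 m and z of small_block in the frame of bin_block between -0.005 and 0.009 m and x of stud in the frame of bin_stud between -0.047 and 0.047 m and y of stud in the frame of bin_stud between -0.047 and 0.047 m and z of stud in the frame of bin_stud between -0.005 and 0.009 m and x of long_nut in the frame of bin_nut between -0.047 and 0.047 m and y of long_nut in the frame of bin_nut between -0.047 and 0.047 m and z of long_nut in the frame of bin_nut between -0.005 and 0.009 m and distance of each of big_strap, big_block from where it was at the start of the episode below 0.03 m); the robot touches nothing.
It fails at once if the big strap clamp or the big step block is shifted by more than 30 mm (distance of any of big_strap, big_block from where it was at the start of the episode above 0.03 m).
It fails at once if a piece is dropped or thrown (out of the fingers it moves faster than 0.8 m/s, a fall of more than 30 mm) ((linear speed of small_strap above 0.8 m/s and contact force between the fingers and small_strap below 0.05 N) or (linear speed of small_block above 0.8 m/s and contact force between the fingers and small_block below 0.05 N) or (linear speed of stud above 0.8 m/s and contact force between the fingers and stud below 0.05 N) or (linear speed of long_nut above 0.8 m/s and contact force between the fingers and long_nut below 0.05 N)).
It also fails if it takes over 112 s, if anything falls off the work surface, if the arm or the gripper's body presses on something with over 40 N, if the wrist force passes 120 N, or if a joint passes its speed limit or range.

### The arm

A 6-joint arm with a two-finger parallel gripper is mounted at the origin on the work surface. World frame = base frame: x ahead of the robot, y to its left, z up, the work surface at z = 0. Lengths are in mm, angles in rad, forces in N, time in s.
With the tool pointing down it reaches from about 350 to 975 mm from the base axis. Payload 7.1 kg.
Tool frame: the origin (TCP) lies midway between the tips of the shut fingers; the grasp point (between the pads) lies 19 mm behind it; z points along the fingers, y is the line along which they close (so a half turn about z gives the same grasp; the last joint's range is limited). The gripper opens to 88 mm and grips with 3 to 60 N. Pads are 20 mm wide; open, the fingers measure 115 mm over their backs; the gripper's body (75 mm by 178 mm) begins 61 mm behind the grasp point.
Start: joints at [1.114, 0.423, 1.63, -0, 1.089, -0.019], TCP at [264.935, 566.051, 222.675] pointing down, gripper open.
Joint ranges: [-3, 3], [-0.9, 2.11], [0.09, 2.58], [-1.31, 4.45], [0.11, 2.69], [-2.54, 2.54]. Speed limits (rad/s): [2.39, 2.39, 3.01, 3.14, 3.14, 3.14].

### API

Orientations are given as a rotation vector (axis times angle).
In Python, from workcell import status, eyes, ticket gives the robot as it stands.
- The arm moves only by the shell command python3 -m jog 'ROWS' [OPENING]. ROWS is a JSON list of rows, 1 to 5 of them, each of 6 numbers: dx, dy, dz in mm, then a rotation vector rx, ry, rz in rad; each row shifts and turns the commanded pose from where the row before left it, along the tool's axes as they then stand; what a row does not reach is not made up. A row lasts 1/12 s, in which the tool goes at most 41.7 mm and 0.125 rad, less where a joint would pass 70% of its speed; a pose out of reach is approached as far as the arm can. OPENING is the finger opening in mm, set as the command begins (- or left out keeps the last). The fingers move at their own pace and stop on an object; the grip force is fixed at half the most. Time passes only in rows, so rows that do not move let the fingers close. It prints the time, the measured TCP pose, the force, the opening and the grip force at its end.
- status.get_obs(): the state, without advancing time (a new reading comes with each control period).
- eyes.get_image(name): name is "scene" or "side" or "wrist"; returns a dict with "img" (384x512x3 uint8, red, green, blue), "range_z" (384x512 float32, mm along the optical axis (not along the pixel's ray), 0 where there is no reading), "fx", "fy", "cx", "cy" (pixels), "R" (3x3) and "t" (3): a world point X has camera coordinates R X + t. Camera axes: x right, y down, z forward; pixel columns grow to the right and rows downward; lengths in mm; the calibration is good to about 2 mm. The wrist camera is an equidistant fisheye: a pixel r from the principal point sees the ray r / f radians off the axis. A picture is of the moment at which its call begins.
- ticket.close_job(): hands the job in; it is judged then, once.
The state is a dict: "t": time; "qpos": joint angles; "qvel": joint speeds; "joint_torque": joint torques, N m; "ee_pos": TCP position; "orientation": TCP orientation; "ft_force": force on the tool from outside, world axes, zero at the start; "moment": the same for the moment, N m; "width": finger opening in mm; "grasp_force": force on a finger pad.
Only numpy, scipy, OpenCV 4.12 (cv2) and the standard library are available. Lean on these libraries where they do the work, as an engineer would, in place of code of your own. Each camera call takes 0.05 s, during which the arm holds its last target. There are 200 camera calls.

## Working session

There is one attempt and no reset: what is moved stays moved. The work goes in short steps, Python scripts to look and compute and a shell command to move; the robot and the scene stay as the last step left them, time stands still between calls to the robot, and variables do not carry over. Pictures are saved under pics/ and viewed, at most 14 in all, crops included, and the job is handed in when it is done.

```bash
ls; mkdir -p pics; cat > h.py <<'E'
import numpy as np, cv2
from workcell import status, eyes, ticket
def grab(name,fn=None):
    d=eyes.get_image(name)
    if fn: cv2.imwrite('pics/'+fn,d['img'][:,:,::-1])
    np.savez('last_'+name,**d); return d
def world(d,u,v,z=None):
    R=np.array(d['R']);t=np.array(d['t'])
    r=np.array([(u-d['cx'])/d['fx'],(v-d['cy'])/d['fy'],1.])
    c=-R.T@t; w=R.T@r
    s=(z-c[2])/w[2] if z is not None else float(d['range_z'][int(v),int(u)])
    return c+s*w
E
python3 - <<'E'
from h import *
for n in ['scene','side']:
    d=grab(n,n+'1.png'); print(n,-d['R'].T@d['t'],d['fx'])
    cv2.imwrite(f'pics/{n}1.png',cv2.resize(d['img'][:,:,::-1],(800,600),interpolation=cv2.INTER_CUBIC))
o=status.get_obs();print(o)
E
```

```text
pics
scene [1154.44809664  -69.73818281  743.11084027] 430.0863553803843
side [ 335.45888205 -690.57950194  873.5614733 ] 484.4626132827129
{'t': 0.1, 'qpos': array([ 1.11397350e+00,  4.23771406e-01,  1.63059540e+00,  4.23903501e-05,
        1.08861780e+00, -1.90022406e-02]), 'qvel': array([-0.00024796, -0.00199041, -0.00211272, -0.00107547, -0.00063636,
        0.00035982]), 'joint_torque': array([-4.23932051e-04, -5.45611382e+01, -2.74325180e+01,  6.43790164e-02,
        1.87388639e-02, -3.01835621e-05]), 'ee_pos': array([264.72532763, 565.61370501, 221.98221707]), 'orientation': array([-6.82198136e-01, -3.06625429e+00,  2.11074758e-03]), 'ft_force': array([0.01228658, 0.02256956, 0.08374699]), 'moment': array([0.00053318, 0.02204522, 0.01117919]), 'grasp_force': 0.0, 'width': 87.7208779000402}
```

View pics/scene1.png

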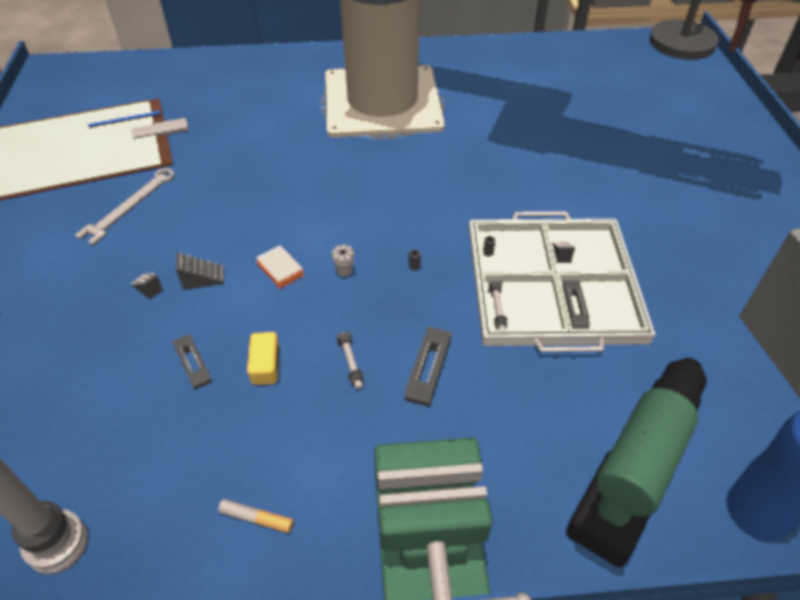

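View pics/side1.png

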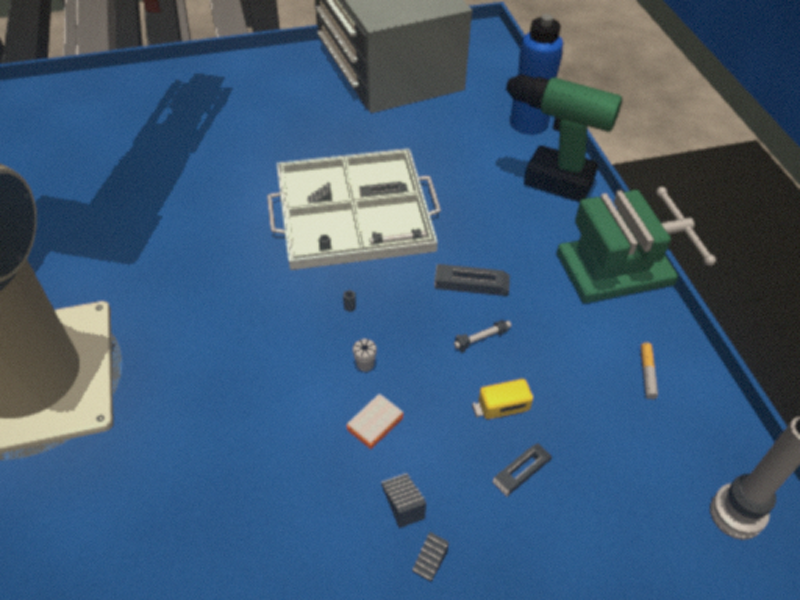

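```bash
cat > ortho.py <<'E'
from h import *
import sys
def cloud(n):
    d=dict(np.load(f'last_{n}.npz')); vv,uu=np.mgrid[0:384,0:512]; z=d['range_z'].astype(float)
    c=np.stack([(uu-d['cx'])/d['fx']*z,(vv-d['cy'])/d['fy']*z,z],-1)[z>0]
    return (c-d['t'])@d['R'], d['img'][z>0]
if __name__=='__main__':
    P={};
    for n in ['scene','side']:
        X,C=cloud(n); m=(X[:,0]>300)&(X[:,0]<780)&(X[:,1]>-420)&(X[:,1]<420)
        t=m&(abs(X[:,2])<15)&(C[:,2]>C[:,0].astype(int)+40); print(n,'table z',np.median(X[t,2]),X[t,2].std())
        m&=X[:,2]>4; X=X[m]; im=np.zeros((490,850),np.uint8); im[(X[:,0]-300).astype(int),(X[:,1]+420).astype(int)]=255
        im2=cv2.morphologyEx(im,cv2.MORPH_CLOSE,np.ones((7,7)))
        k,l,s,ce=cv2.connectedComponentsWithStats(im2)
        lab=l[(X[:,0]-300).astype(int),(X[:,1]+420).astype(int)]
        for i in range(1,k):
            if s[i,4]<150: continue
            Q=X[lab==i]; r=cv2.minAreaRect(Q[:,:2].astype(np.float32)); print(n,np.round(r[0]),np.round(r[1]),round(r[2],1),'zmax %.0f'%np.percentile(Q[:,2],97),len(Q))
E
python3 ortho.py
python3 - <<'E'
from h import *
# rectified views of bench plane z=8, 2px/mm? 1.6 px/mm of parts region x 380..680,y -400..80 ; both cams stacked
out=[]
for n in ['scene','side']:
    d=dict(np.load(f'last_{n}.npz'))
    K=np.array([[d['fx'],0,d['cx']],[0,d['fy'],d['cy']],[0,0,1]])
    z=10; s=1/1.6
    A=np.array([[0,s,380],[s,0,-400],[0,0,z],[0,0,1]],float) # px(u=y,v=x)
    H=K@np.c_[d['R'],d['t']]@A
    out.append(cv2.warpPerspective(d['img'],H,(790,300*1),flags=cv2.INTER_CUBIC|cv2.WARP_INVERSE_MAP))
cv2.imwrite('pics/rect.png',np.vstack(out)[:,:,::-1])
E
```

```text
scene table z -0.6554893715894614 1.3613672994474566
scene [372. 231.] [89. 18.] 82.4 zmax 20 90
scene [510. 217.] [239. 262.] 86.3 zmax 24 7622
scene [ 443. -186.] [66. 44.] 34.8 zmax 19 465
scene [ 449. -301.] [40. 61.] 7.1 zmax 44 502
scene [451. -89.] [30. 33.] 87.2 zmax 41 213
scene [ 461. -380.] [44. 26.] 46.1 zmax 32 188
scene [453.  18.] [18. 17.] 0.5 zmax 31 90
scene [ 607. -298.] [84. 25.] 25.3 zmax 17 348
scene [ 617. -201.] [38. 67.] 89.2 zmax 35 608
scene [627. -86.] [89. 20.] 11.3 zmax 21 242
scene [642.  16.] [ 34. 114.] 67.9 zmax 22 728
scene [776. 260.] [37.  9.] 89.7 zmax 181 47
side table z -0.36093124831964485 1.6475563233784796
side [500. 219.] [241. 276.] 86.1 zmax 26 5727
side [ 438. -189.] [68. 45.] 34.1 zmax 20 679
side [ 448. -302.] [35. 64.] 6.4 zmax 45 614
side [449. -91.] [31. 30.] 76.8 zmax 42 237
side [ 459. -382.] [42. 25.] 45.5 zmax 33 403
side [449.  14.] [20. 16.] 68.6 zmax 32 92
side [ 604. -299.] [82. 26.] 25.9 zmax 18 468
side [ 610. -204.] [37. 75.] 90.0 zmax 36 695
side [622. -86.] [91. 22.] 13.1 zmax 21 231
side [639.  14.] [ 41. 113.] 67.4 zmax 22 710
side [772. 255.] [14. 36.] 2.1 zmax 182 110
```

View pics/rect.png

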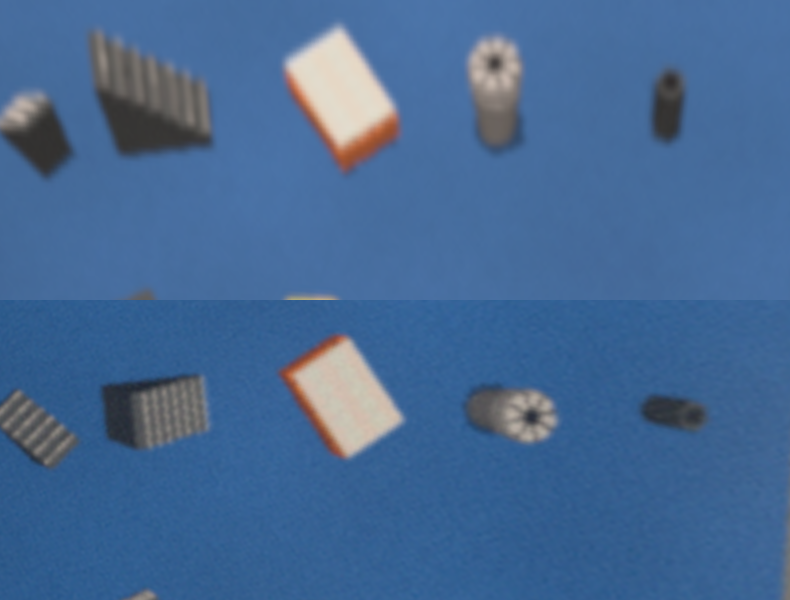

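```bash
python3 - <<'E'
from h import *
from ortho import cloud
out=[]
for n in ['scene','side']:
    d=dict(np.load(f'last_{n}.npz'))
    K=np.array([[d['fx'],0,d['cx']],[0,d['fy'],d['cy']],[0,0,1]])
    s=0.7; A=np.array([[0,s,370],[s,0,80],[0,0,23],[0,0,1]],float)
    H=K@np.c_[d['R'],d['t']]@A
    out.append(cv2.warpPerspective(d['img'],H,(400,400),flags=cv2.INTER_CUBIC|cv2.WARP_INVERSE_MAP))
    X,C=cloud(n)
    m=(abs(X[:,0]-505)<130)&(abs(X[:,1]-218)<135)&(abs(X[:,2]-22.5)<4.5)&(C.min(1)>110)
    Q=X[m]
    # rotation search: maximise sharpness of wall-line histograms
    best=[]
    for a in np.arange(-12,12.1,.25):
        c,s_=np.cos(np.radians(a)),np.sin(np.radians(a)); p=(Q[:,:2]-[505,218])@np.array([[c,-s_],[s_,c]])
        sc=sum((np.histogram(p[:,i],np.arange(-140,140,3))[0]**2.).sum() for i in (0,1)); best.append((sc,a))
    sc,a=max(best); c,s_=np.cos(np.radians(a)),np.sin(np.radians(a)); R=np.array([[c,-s_],[s_,c]]); p=(Q[:,:2]-[505,218])@R
    print(n,len(Q),'ang',a)
    for i in (0,1):
        h,e=np.histogram(p[:,i],np.arange(-140,140,2)); print([(int(e[j]+1),int(h[j])) for j in range(len(h)) if h[j]>1.6*np.mean(h)])
    # object clusters: block height along axis
    m=(np.hypot(X[:,0]-460,X[:,1]+381)<32)&(X[:,2]>4); q=X[m]; print('block grad',np.linalg.lstsq(np.c_[q[:,:2]-[460,-381],np.ones(len(q))],q[:,2],rcond=None)[0])
cv2.imwrite('pics/tray.png',np.hstack(out)[:,:,::-1])
E
```

```text
scene 2002 ang -4.5
[(-119, 28), (-117, 38), (-113, 35), (-111, 65), (-109, 84), (-107, 33), (-7, 29), (-5, 68), (-3, 60), (-1, 78), (1, 105), (3, 32), (103, 45), (105, 123), (107, 70), (111, 76), (113, 84)]
[(-113, 65), (-111, 42), (-107, 41), (-105, 65), (-103, 26), (-89, 31), (-85, 24), (-3, 24), (-1, 78), (1, 47), (3, 69), (5, 58), (7, 24), (17, 25), (33, 34), (35, 32), (107, 30), (109, 91), (111, 47), (115, 53), (117, 75)]
block grad [ 0.12853781  0.24280385 15.68807967]
side 1498 ang -4.0
[(-121, 34), (-119, 46), (-115, 21), (-113, 50), (-111, 22), (-9, 42), (-7, 43), (-5, 39), (-3, 47), (-1, 19), (101, 53), (103, 34), (107, 23), (109, 46)]
[(-117, 31), (-115, 60), (-113, 46), (-111, 28), (-109, 75), (-107, 76), (-105, 35), (-103, 18), (-93, 19), (-91, 18), (-89, 19), (-5, 43), (-3, 66), (-1, 59), (1, 34), (3, 52), (5, 41), (105, 27), (107, 52), (109, 43), (111, 23), (113, 21), (115, 27), (117, 26)]
block grad [ 0.36703413  0.54430662 19.7187185 ]
```

View pics/tray.png

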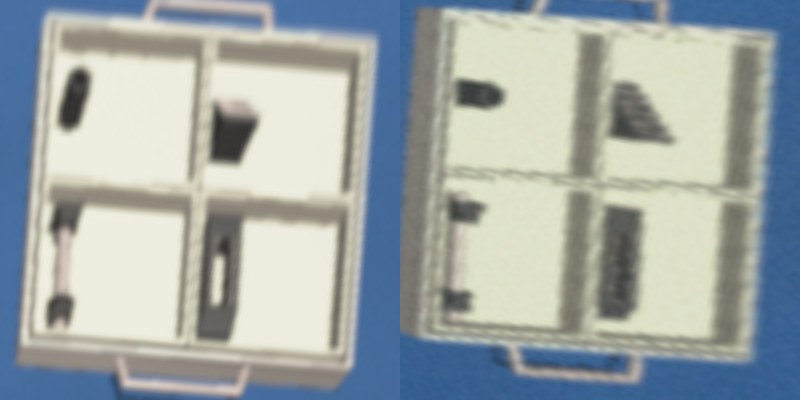

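```bash
cat > st.py <<'E'
# print state: pos, psi (deg, world angle of tool y), tool-axis deltas to targets given as x y z psi
import sys
from h import *
from scipy.spatial.transform import Rotation as Ro
o=status.get_obs(); R=Ro.from_rotvec(o['orientation']).as_matrix(); p=np.array(o['ee_pos'])
psi=np.degrees(np.arctan2(R[1,1],R[0,1])); print('t %.2f'%o['t'],p.round(1),'psi %.1f'%psi,'tilt',R[:,2].round(3),'w %.1f'%o['width'],'g %.1f'%o['grasp_force'],'q',o['qpos'].round(2))
a=list(map(float,sys.argv[1:]))
if a:
    ps=np.radians(a[3]); y=np.array([np.cos(ps),np.sin(ps),0]); z=np.array([0,0,-1.]); x=np.cross(y,z); d=np.array(a[:3])-p
    print('rz first %.3f'%-np.radians((a[3]-psi+180)%360-180),'then tool dxyz',(d@np.c_[x,y,z]).round(1))
E
J="python3 -m jog"
python3 -m jog '[[-26,-26,0,0,0,0],[-25,-26,0,0,0,0],[-25,-26,0,0,0,0],[-25,-26,0,0,0,0],[-25,-26,0,0,0,0]]' 40
python3 -m jog '[[-25,-26,0,0,0,0],[-25,-26,0,0,0,0],[-25,-26,0,0,0,0],[-25,-26,0,0,0,0],[-25,-26,0,0,0,0]]'
python3 -m jog '[[-25,-26,0,0,0,0],[-25,-26,0,0,0,0],[-25,-26,0,0,0,0],[-25,-26,0,0,0,0],[-25,-26,0,0,0,0]]'
python3 -m jog '[[-25,-29,0,0,0,0],[0,0,0,0,0,0],[0,0,0,0,0,0]]'
python3 st.py 451 16 60 64.9
python3 - <<'E'
from h import *
d=grab('wrist'); print(d['fx'],d['cx'],d['cy'],-d['R'].T@d['t'])
cv2.imwrite('pics/w1.png',cv2.resize(d['img'][:,:,::-1],(800,600),interpolation=cv2.INTER_CUBIC))
E
```

```text
t: 0.52
ee_pos: [323.9, 393.1, 222.3]
orientation: [-0.681, -3.067, 0.001]
ft_force: [1.2, -0.9, 0.5]
width: 57.7
grasp_force: 0.0
t: 0.93
ee_pos: [382.0, 222.4, 222.6]
orientation: [-0.682, -3.067, 0.0]
ft_force: [0.0, 0.5, -1.1]
width: 39.9
grasp_force: 0.0
t: 1.35
ee_pos: [440.2, 51.6, 222.6]
orientation: [-0.682, -3.067, 0.0]
ft_force: [0.2, 0.3, 0.1]
width: 40.0
grasp_force: 0.0
t: 1.6
ee_pos: [450.6, 14.9, 222.5]
orientation: [-0.689, -3.065, 0.0]
ft_force: [-0.1, -0.0, 0.1]
width: 40.1
grasp_force: 0.0
t 1.60 [450.6  14.9 222.5] psi 64.7 tilt [-0.001  0.    -1.   ] w 40.1 g 0.0 q [ 0.01  0.17  2.    0.    0.98 -1.12]
rz first -0.004 then tool dxyz [1.000e-01 1.200e+00 1.625e+02]
297.3186396354542 257.8406242481893 194.25801937946872 [387.36279504  45.35352631 384.23339816]
```

View pics/w1.png

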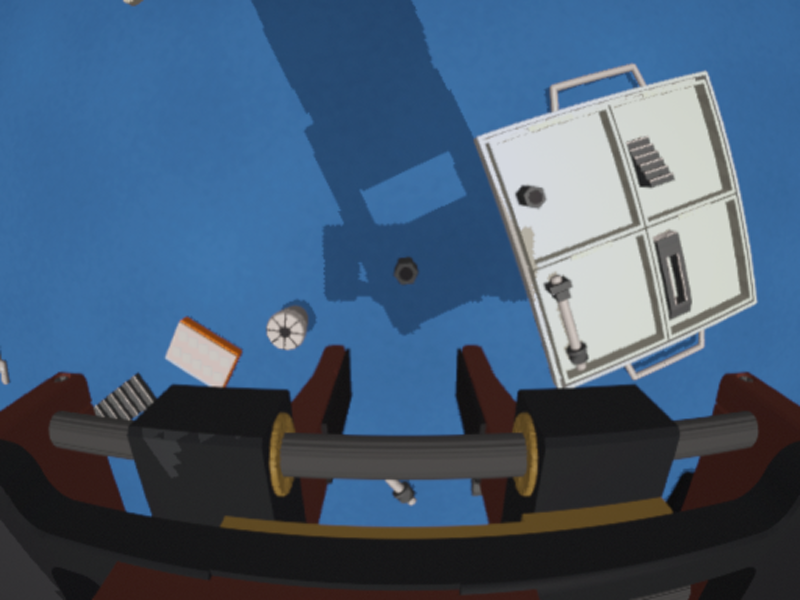

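```bash
cat >> h.py <<'E'
def wortho(d,x0,y0,nx,ny,z,k):
    "ortho image from wrist fisheye; u=y,v=x, k px/mm; pixel(u,v)->x=x0+v/k,y=y0+u/k"
    v,u=np.mgrid[0:int(nx*k),0:int(ny*k)]
    X=np.stack([x0+v/k,y0+u/k,np.full(v.shape,float(z))],-1)@d['R'].T+d['t']
    r=np.hypot(X[...,0],X[...,1]); th=np.arctan2(r,X[...,2]); g=d['fx']*th/np.maximum(r,1e-9)
    return cv2.remap(d['img'],(d['cx']+g*X[...,0]).astype(np.float32),(d['cy']+g*X[...,1]).astype(np.float32),cv2.INTER_CUBIC)[:,:,::-1]
E
python3 - <<'E'
from h import *
d=dict(np.load('last_wrist.npz'))
a=wortho(d,425,-10,50,50,30,6); b=wortho(d,380,90,250,250,23,1.9)
c=np.zeros((475,780,3),np.uint8); c[:300,:300]=a; c[:475,305:780]=b
cv2.imwrite('pics/w1o.png',c)
E
```

```text
(no output)
```

View pics/w1o.png

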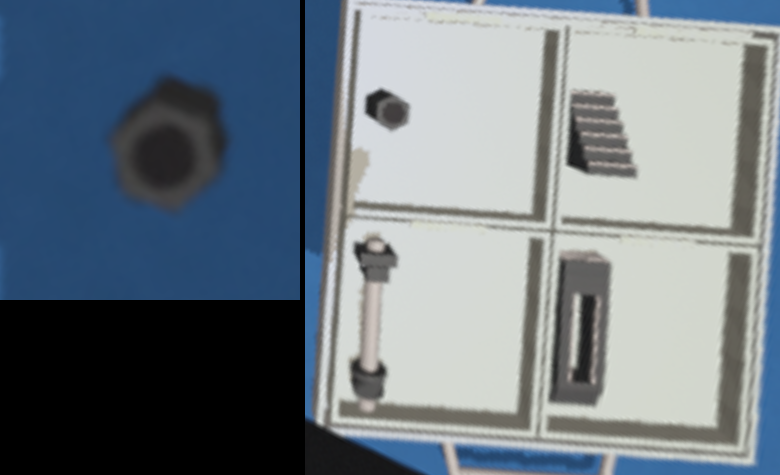

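```bash
python3 -m jog '[[0,0,20,0,0,0.1],[0,0,30,0,0,0.1],[0,0,30,0,0,0.1],[0,0,30,0,0,0.11],[0,0,0,0,0,0]]' 45
python3 st.py 451.2 17 8 41
```

```text
t: 2.07
ee_pos: [446.4, 18.0, 108.5]
orientation: [-1.291, -2.855, 0.006]
ft_force: [-1.6, 0.4, -0.6]
width: 44.9
grasp_force: 0.0
t 2.07 [446.4  18.  108.5] psi 41.3 tilt [-0.009  0.    -1.   ] w 44.9 g 0.0 q [ 0.01  0.36  2.09  0.    0.71 -0.71]
rz first 0.006 then tool dxyz [ -3.9   2.9 100.5]
```

```bash
python3 -m jog '[[0,0,0,0,0,0],[0,0,0,0,0,0]]' >/dev/null
python3 st.py 451.2 17 8 41
```

```text
t 2.23 [450.9  17.5 113.7] psi 41.7 tilt [ 0.001  0.    -1.   ] w 45.0 g 0.0 q [ 0.01  0.35  2.08  0.    0.71 -0.72]
rz first 0.012 then tool dxyz [-5.000e-01 -1.000e-01  1.057e+02]
```

```bash
python3 -m jog '[[0,0,30,0,0,0],[0,0,30,0,0,0],[0,0,25,0,0,0],[0,0,20,0,0,0],[0,0,0,0,0,0]]'  >/dev/null
python3 -m jog '[[0,0,0,0,0,0],[0,0,0,0,0,0]]'  >/dev/null; python3 st.py 451 17 8 41
python3 -m jog '[[0,0,0,0,0,0],[0,0,0,0,0,0],[0,0,0,0,0,0],[0,0,0,0,0,0],[0,0,0,0,0,0]]' 5
python3 st.py 443 185.5 110 41
```

```text
t 2.82 [452.   16.8   9.5] psi 41.5 tilt [ 0.003  0.    -1.   ] w 44.9 g 0.0 q [ 0.01  0.57  2.11  0.    0.46 -0.71]
rz first 0.009 then tool dxyz [ 0.8 -0.6  1.5]
t: 3.23
ee_pos: [450.8, 16.6, 8.1]
orientation: [1.292, 2.863, 0.001]
ft_force: [-0.6, 0.0, 5.8]
width: 16.6
grasp_force: 30.0
t 3.23 [450.8  16.6   8.1] psi 41.4 tilt [ 0.001  0.    -1.   ] w 16.6 g 30.0 q [ 0.01  0.57  2.11  0.    0.46 -0.71]
rz first 0.007 then tool dxyz [ 132.6  104.9 -101.9]
```

```bash
python3 -m jog '[[0,0,-15,0,0,0],[0,0,-30,0,0,0],[0,0,-25,0,0,0],[22,17.5,0,0,0,0],[22,17.5,0,0,0,0]]'  >/dev/null
python3 -m jog '[[22,17.5,0,0,0,0],[22,17.5,0,0,0,0],[22,17.5,0,0,0,0],[22,17.5,0,0,0,0],[0,0,0,0,0,0]]'  >/dev/null
python3 -m jog '[[0,0,0,0,0,0],[0,0,0,0,0,0]]'; python3 st.py 443 185.5 15 41
```

```text
t: 4.23
ee_pos: [441.4, 184.6, 77.5]
orientation: [-1.291, -2.864, 0.001]
ft_force: [0.2, 0.4, -0.8]
width: 16.8
grasp_force: 30.0
t 4.23 [441.4 184.6  77.5] psi 41.5 tilt [-0.001 -0.    -1.   ] w 16.8 g 30.0 q [ 0.37  0.45  2.04 -0.    0.65 -0.35]
rz first 0.008 then tool dxyz [-0.3  1.8 62.5]
```

```bash
python3 -m jog '[[0,1.5,25,0,0,0],[0,0,25,0,0,0],[0,0,8,0,0,0],[0,0,3,0,0,0],[0,0,0,0,0,0]]'  >/dev/null
python3 -m jog '[[0,0,0,0,0,0],[0,0,0.8,0,0,0],[0,0,0.8,0,0,0],[0,0,0,0,0,0],[0,0,0,0,0,0]]'; python3 st.py
```

```text
t: 5.07
ee_pos: [443.3, 186.1, 15.5]
orientation: [1.292, 2.863, 0.001]
ft_force: [-0.4, -0.3, -0.2]
width: 16.8
grasp_force: 30.0
t 5.07 [443.3 186.1  15.5] psi 41.4 tilt [ 0.001  0.    -1.   ] w 16.8 g 30.0 q [ 0.37  0.58  2.05 -0.    0.52 -0.35]
```

```bash
python3 -m jog '[[0,0,0.8,0,0,0],[0,0,0.4,0,0,0],[0,0,0,0,0,0],[0,0,0,0,0,0]]'
python3 -m jog '[[0,0,0,0,0,0],[0,0,0,0,0,0],[0,0,0,0,0,0]]' 28; python3 -m jog '[[0,0,-15,0,0,0],[0,0,-30,0,0,0],[0,0,-30,0,0,0],[0,0,-10,0,0,0],[0,0,-20,0,0,0]]' >/dev/null
python3 -m jog '[[0,0,-10,0,0,0.12],[0,0,-10,0,0,0.12],[0,0,-10,0,0,0.12],[0,0,-10,0,0,0.12],[0,0,-10,0,0,0.12]]' 40  >/dev/null
python3 -m jog '[[0,0,0,0,0,0.12],[0,0,0,0,0,0.12],[0,0,0,0,0,0.12],[0,0,0,0,0,0.12],[0,0,0,0,0,0.12]]'   >/dev/null
python3 -m jog '[[0,0,0,0,0,0.12],[0,0,0,0,0,0.12],[0,0,0,0,0,0.12],[0,0,0,0,0,0.12],[0,0,0,0,0,0.12]]'   >/dev/null
python3 -m jog '[[0,0,0,0,0,0.12],[0,0,0,0,0,0.12],[0,0,0,0,0,0.04],[0,0,0,0,0,0],[0,0,0,0,0,0]]'   >/dev/null
python3 st.py 624.5 -86 180 -77.8; python3 - <<'E'
from h import *
d=grab('wrist')
cv2.imwrite('pics/w2.png',cv2.resize(d['img'][:,:,::-1],(800,600),interpolation=cv2.INTER_CUBIC))
E
```

```text
t: 5.4
ee_pos: [443.1, 186.1, 14.2]
orientation: [1.292, 2.863, 0.0]
ft_force: [-1.2, -0.0, 4.6]
width: 16.5
grasp_force: 30.0
t: 5.65
ee_pos: [442.9, 186.0, 13.7]
orientation: [-1.292, -2.863, 0.0]
ft_force: [1.2, -0.5, 0.0]
width: 27.9
grasp_force: 0.0
t 7.73 [442.8 185.9 168.4] psi -77.7 tilt [-0.001 -0.    -1.   ] w 40.0 g 0.0 q [ 0.37  0.29  1.99 -0.    0.87  1.73]
rz first 0.003 then tool dxyz [120.2 304.2 -11.6]
```

View pics/w2.png

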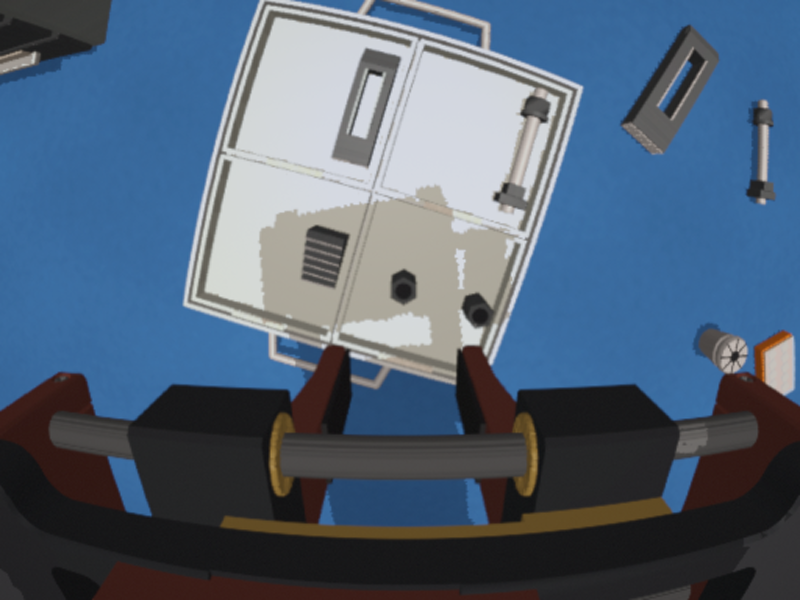

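```bash
python3 -m jog '[[13.4,33.8,0,0,0,0],[13.4,33.8,0,0,0,0],[13.4,33.8,0,0,0,0],[13.4,33.8,0,0,0,0],[13.4,33.8,0,0,0,0]]' >/dev/null
python3 -m jog '[[13.4,33.8,10,0,0,0],[13.4,33.8,20,0,0,0],[13.4,33.8,20,0,0,0],[13,33.8,20,0,0,0],[0,0,20,0,0,0]]' >/dev/null
python3 -m jog '[[0,0,0,0,0,0],[0,0,0,0,0,0]]' >/dev/null
python3 st.py 624.5 -86 4 -77.8; python3 - <<'E'
from h import *
d=grab('wrist'); cv2.imwrite('pics/w3.png',wortho(d,565,-150,120,130,10,5))
E
```

```text
t 8.78 [623.5 -85.7  77.5] psi -77.7 tilt [-0.004  0.001 -1.   ] w 39.9 g 0.0 q [-0.16  0.62  1.7   0.    0.83  1.2 ]
rz first 0.001 then tool dxyz [ 0.9  0.5 73.5]
```

View pics/w3.png

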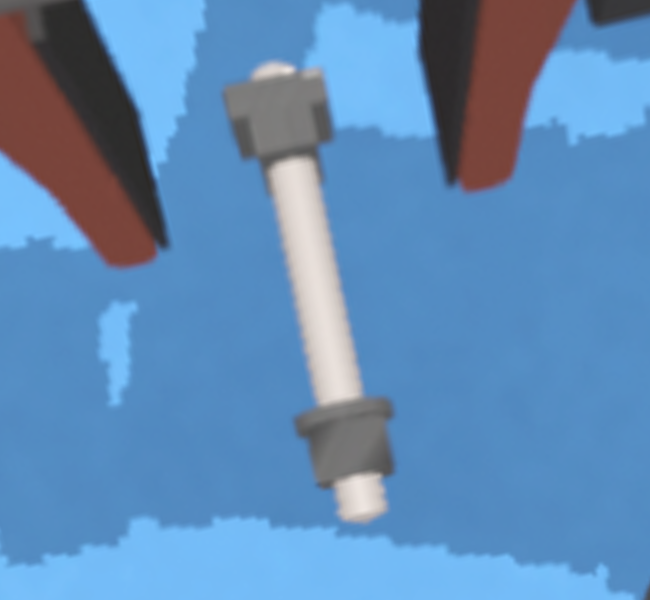

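```bash
python3 -m jog '[[0,1,25,0,0,0],[0,0,25,0,0,0],[0,0,15,0,0,0],[0,0,8,0,0,0],[0,0,0,0,0,0]]' >/dev/null
python3 -m jog '[[0,0,0,0,0,0],[0,0,0,0,0,0]]' >/dev/null; python3 st.py
python3 -m jog '[[0,0,0,0,0,0],[0,0,0,0,0,0],[0,0,0,0,0,0],[0,0,0,0,0,0],[0,0,0,0,0,0]]' 2; python3 st.py
```

```text
t 9.42 [626.2 -86.6   7.3] psi -77.7 tilt [ 0.002 -0.    -1.   ] w 40.3 g 0.0 q [-0.16  0.72  1.7  -0.    0.71  1.2 ]
t: 9.83
ee_pos: [625.3, -86.8, 6.1]
orientation: [3.124, 0.335, 0.0]
ft_force: [0.0, 0.6, -0.7]
width: 10.2
grasp_force: 0.5
t 9.83 [625.3 -86.8   6.1] psi -77.8 tilt [ 0. -0. -1.] w 10.2 g 0.5 q [-0.16  0.73  1.71  0.    0.71  1.2 ]
```

```bash
python3 -m jog '[[0,0,0,0,0,0],[0,0,0,0,0,0]]' >/dev/null;python3 st.py
python3 -m jog '[[0,0,-10,0,0,0],[0,0,-20,0,0,0],[0,0,-30,0,0,0],[0,0,-30,0,0,0],[0,0,0,0,0,0.1]]'
python3 -m jog '[[0,0,0,0,0,0.1],[0,0,0,0,0,0.1],[0,0,0,0,0,0],[0,0,0,0,0,0]]'; python3 st.py 552.7 177.3 90 -94.7
```

```text
t 10.00 [625.3 -86.8   6.1] psi -77.8 tilt [ 0. -0. -1.] w 9.2 g 30.0 q [-0.16  0.73  1.71  0.    0.71  1.2 ]
t: 10.42
ee_pos: [628.7, -87.3, 102.0]
orientation: [3.135, 0.179, 0.013]
ft_force: [0.8, -0.4, -1.9]
width: 8.8
grasp_force: 30.0
t: 10.75
ee_pos: [625.1, -86.7, 96.2]
orientation: [-3.139, 0.131, 0.0]
ft_force: [-0.5, 0.8, -0.8]
width: 9.5
grasp_force: 30.0
t 10.75 [625.1 -86.7  96.2] psi -94.8 tilt [-0.  0. -1.] w 9.5 g 30.0 q [-0.16  0.59  1.69  0.    0.86  1.5 ]
rz first -0.001 then tool dxyz [ -93.8 -257.2    6.2]
```

```bash
python3 -m jog '[[-11.7,-32.1,0,0,0,0],[-11.7,-32.1,0,0,0,0],[-11.7,-32.1,0,0,0,0],[-11.7,-32.1,0,0,0,0],[-11.7,-32.2,0,0,0,0]]' >/dev/null
python3 -m jog '[[-11.7,-32.2,0,0,0,0],[-11.8,-32.2,0,0,0,0],[-11.8,-32.3,0,0,0,0],[0,0,30,0,0,0],[0,0,0,0,0,0]]' >/dev/null
python3 -m jog '[[0,0,0,0,0,0],[0,0,0,0,0,0]]'; python3 st.py 552.7 177.3 13 -94.3
python3 - <<'E'
from h import *
d=grab('wrist'); cv2.imwrite('pics/w4.png',cv2.resize(d['img'][:,:,::-1],(640,480)))
E
```

```text
t: 11.75
ee_pos: [554.0, 177.0, 66.2]
orientation: [3.138, -0.134, -0.001]
ft_force: [0.6, 0.0, -1.5]
width: 9.2
grasp_force: 30.0
t 11.75 [554.  177.   66.2] psi -94.9 tilt [-0.001 -0.    -1.   ] w 9.2 g 30.0 q [ 0.29  0.58  1.81 -0.    0.75  1.95]
rz first -0.011 then tool dxyz [-1.4 -0.2 53.2]
```

View pics/w4.png

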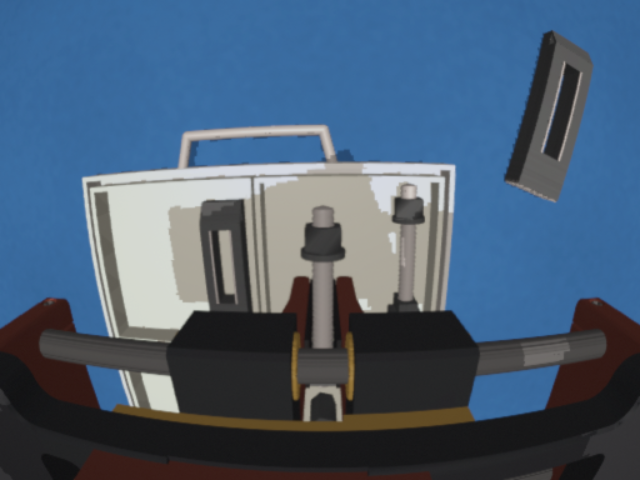

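```bash
python3 -m jog '[[0,0,25,0,0,-0.01],[0,0,18,0,0,0],[0,0,8,0,0,0],[0,0,0,0,0,0],[0,0,0,0,0,0]]' >/dev/null
python3 -m jog '[[0,0,1,0,0,0],[0,0,1,0,0,0],[0,0,0.8,0,0,0],[0,0,0,0,0,0],[0,0,0,0,0,0]]'; python3 st.py
```

```text
t: 12.63
ee_pos: [554.1, 177.8, 12.4]
orientation: [-3.139, 0.119, -0.001]
ft_force: [0.7, 0.1, -1.0]
width: 9.2
grasp_force: 30.0
t 12.63 [554.1 177.8  12.4] psi -94.4 tilt [ 0.  0. -1.] w 9.2 g 30.0 q [ 0.29  0.67  1.82 -0.    0.65  1.94]
```

```bash
python3 -m jog '[[0,0,0.7,0,0,0],[0,0,0,0,0,0],[0,0,0,0,0,0]]'
python3 -m jog '[[0,0,0,0,0,0],[0,0,0,0,0,0],[0,0,0,0,0,0]]' 24; python3 -m jog '[[0,0,-10,0,0,0],[0,0,-30,0,0,0],[0,0,-30,0,0,0],[0,0,-30,0,0,0],[0,0,0,0,0,-0.1]]' 
python3 -m jog '[[0,0,0,0,0,-0.11],[0,0,0,0,0,-0.11],[0,0,0,0,0,-0.1],[0,0,0,0,0,-0.1],[0,0,0,0,0,0]]' 45 >/dev/null
python3 -m jog '[[0,0,0,0,0,0]]' >/dev/null;python3 st.py 605.5 -298.5 80 -64.4
```

```text
t: 12.88
ee_pos: [554.2, 177.8, 12.0]
orientation: [-3.139, 0.12, -0.001]
ft_force: [-1.2, -0.1, 5.9]
width: 9.3
grasp_force: 30.0
t: 13.13
ee_pos: [553.9, 177.7, 11.3]
orientation: [-3.139, 0.12, -0.0]
ft_force: [-0.8, 0.3, 0.2]
width: 23.4
grasp_force: 0.0
t: 13.55
ee_pos: [557.4, 178.7, 117.5]
orientation: [-3.139, -0.037, -0.014]
ft_force: [1.0, -0.1, 0.5]
width: 24.0
grasp_force: 0.0
t 14.05 [554.  177.7 111.8] psi -64.7 tilt [ 0.  0. -1.] w 45.0 g 0.0 q [ 0.29  0.51  1.8  -0.    0.83  1.42]
rz first -0.006 then tool dxyz [-159.3  451.7   31.8]
```

```bash
python3 -m jog '[[-12.2,34.7,0,0,0,0],[-12.2,34.7,0,0,0,0],[-12.2,34.7,0,0,0,0],[-12.2,34.7,0,0,0,0],[-12.2,34.7,0,0,0,0]]' >/dev/null
python3 -m jog '[[-12.2,34.7,0,0,0,0],[-12.2,34.7,0,0,0,0],[-12.2,34.7,0,0,0,0],[-12.2,34.7,0,0,0,0],[-12.2,34.7,0,0,0,0]]' >/dev/null
python3 -m jog '[[-12.4,34.9,0,0,0,0],[-12.4,34.9,0,0,0,0],[-12.4,34.9,0,0,0,0],[0,0,20,0,0,0],[0,0,0,0,0,0]]' >/dev/null
python3 -m jog '[[0,0,0,0,0,0],[0,0,0,0,0,0]]' >/dev/null
python3 st.py 605.5 -298.5 4 -64.4;python3 - <<'E'
from h import *
d=grab('wrist'); a=wortho(d,545,-370,120,140,16,4); b=cv2.resize(d['img'][80:330,:,::-1],None,fx=.6,fy=.6)
c=np.zeros((480+len(b),560,3),np.uint8); c[:480,:560]=a; c[480:,:b.shape[1]]=b
cv2.imwrite('pics/w5.png',c[:600])
E
```

```text
t 15.47 [ 603.8 -297.6   91.5] psi -64.6 tilt [-0.001  0.001 -1.   ] w 44.9 g 0.0 q [-0.48  0.65  1.59  0.    0.91  0.65]
rz first -0.003 then tool dxyz [ 1.1  1.6 87.5]
```

View pics/w5.png

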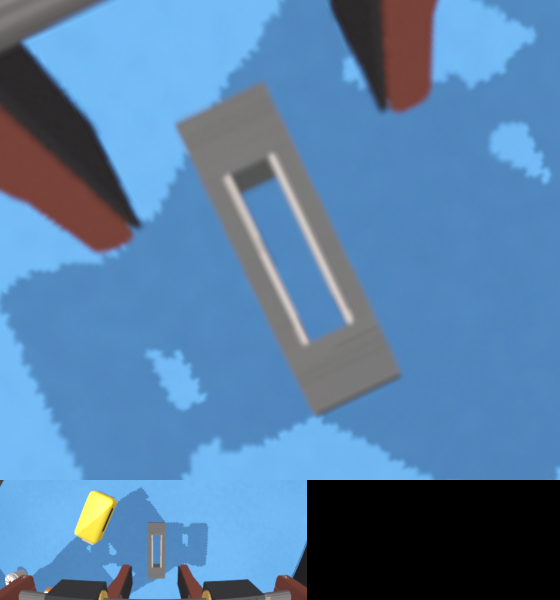

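```bash
python3 -m jog '[[2,1.5,30,0,0,0],[0,0,30,0,0,0],[0,0,15,0,0,0],[0,0,10,0,0,0],[0,0,0,0,0,0]]' >/dev/null
python3 -m jog '[[0,0,0,0,0,0],[0,0,0,0,0,0]]' >/dev/null; python3 st.py
python3 -m jog '[[0,0,1,0,0,0],[0,0,0,0,0,0],[0,0,0,0,0,0],[0,0,0,0,0,0],[0,0,0,0,0,0]]' 18; python3 st.py
```

```text
t 16.10 [ 607.6 -299.4    7.9] psi -64.6 tilt [ 0.002 -0.001 -1.   ] w 44.7 g 0.0 q [-0.48  0.77  1.59 -0.    0.78  0.65]
t: 16.52
ee_pos: [606.9, -299.3, 6.1]
orientation: [3.064, 0.691, 0.001]
ft_force: [-1.0, 0.5, 4.5]
width: 25.0
grasp_force: 30.0
t 16.52 [ 606.9 -299.3    6.1] psi -64.6 tilt [ 0.001 -0.    -1.   ] w 25.0 g 30.0 q [-0.48  0.77  1.6   0.    0.77  0.65]
```

```bash
python3 -m jog '[[0,0,-10,0,0,0],[0,0,-20,0,0,0],[0,0,-30,0,0,0],[0,0,-30,0,0,0],[0,0,0,0,0,0.1]]'
python3 -m jog '[[0,0,0,0,0,0.11],[0,0,0,0,0,0.11],[0,0,0,0,0,0.1],[0,0,0,0,0,0.1],[0,0,0,0,0,0]]' >/dev/null
python3 -m jog '[[0,0,0,0,0,0],[0,0,0,0,0,0]]'; python3 st.py 561.1 287 90 -94.3
```

```text
t: 16.93
ee_pos: [609.7, -300.7, 101.8]
orientation: [3.09, 0.537, 0.011]
ft_force: [1.4, -0.4, -0.8]
width: 24.8
grasp_force: 30.0
t: 17.52
ee_pos: [606.4, -299.1, 95.4]
orientation: [-3.139, 0.115, 0.0]
ft_force: [0.8, -0.2, -1.7]
width: 24.9
grasp_force: 30.0
t 17.52 [ 606.4 -299.1   95.4] psi -94.2 tilt [-0.  0. -1.] w 24.9 g 30.0 q [-0.48  0.65  1.58 -0.    0.92  1.17]
rz first 0.002 then tool dxyz [ -89.1 -581.     5.4]
```

```bash
python3 -m jog '[[-5.5,-36.3,0,0,0,0],[-5.5,-36.3,0,0,0,0],[-5.5,-36.3,0,0,0,0],[-5.5,-36.3,0,0,0,0],[-5.5,-36.3,0,0,0,0]]' >/dev/null
python3 -m jog '[[-5.5,-36.3,0,0,0,0],[-5.5,-36.3,0,0,0,0],[-5.5,-36.3,0,0,0,0],[-5.5,-36.3,0,0,0,0],[-5.5,-36.3,0,0,0,0]]' >/dev/null
python3 -m jog '[[-5.6,-36.3,0,0,0,0],[-5.6,-36.3,0,0,0,0],[-5.6,-36.3,0,0,0,0],[-5.6,-36.3,0,0,0,0],[-5.6,-36.3,0,0,0,0]]' >/dev/null
python3 -m jog '[[-5.6,-36.3,0,0,0,0],[0,0,20,0,0,0],[0,0,10,0,0,0],[0,0,0,0,0,0],[0,0,0,0,0,0]]' >/dev/null
python3 -m jog '[[0,0,0,0,0,0]]'; python3 st.py 561.1 287 13 -94.3
python3 - <<'E'
from h import *
d=grab('wrist'); cv2.imwrite('pics/w6.png',cv2.resize(d['img'][:,:,::-1],(640,480)))
E
```

```text
t: 19.27
ee_pos: [562.7, 285.6, 65.6]
orientation: [3.139, -0.121, -0.0]
ft_force: [0.0, 0.0, -1.1]
width: 24.7
grasp_force: 30.0
t 19.27 [562.7 285.6  65.6] psi -94.4 tilt [-0. -0. -1.] w 24.7 g 30.0 q [ 0.45  0.63  1.7  -0.    0.81  2.1 ]
rz first -0.002 then tool dxyz [-1.7 -1.3 52.6]
```

View pics/w6.png

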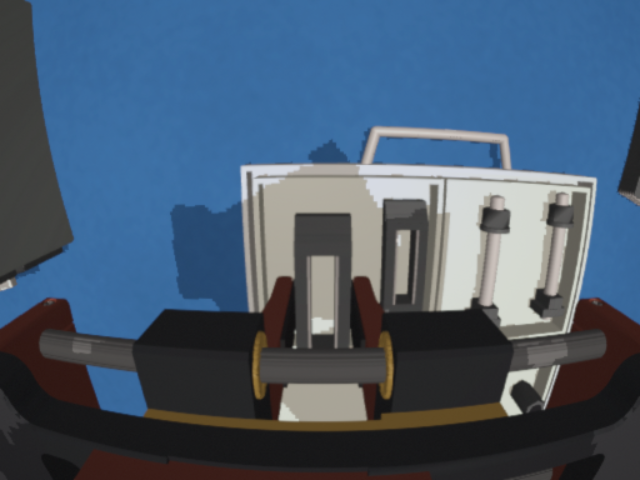

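```bash
python3 -m jog '[[-1.5,-1,25,0,0,0],[0,0,18,0,0,0],[0,0,7,0,0,0],[0,0,0,0,0,0],[0,0,0,0,0,0]]' >/dev/null
python3 -m jog '[[0,0,1,0,0,0],[0,0,1,0,0,0],[0,0,0.8,0,0,0],[0,0,0,0,0,0],[0,0,0,0,0,0]]'; python3 st.py
```

```text
t: 20.15
ee_pos: [561.2, 287.9, 12.9]
orientation: [-3.139, 0.12, -0.001]
ft_force: [-0.2, -0.0, -2.2]
width: 24.7
grasp_force: 30.0
t 20.15 [561.2 287.9  12.9] psi -94.4 tilt [ 0.  0. -1.] w 24.7 g 30.0 q [ 0.46  0.71  1.71 -0.    0.72  2.1 ]
```

```bash
python3 -m jog '[[0,0,0.7,0,0,0],[0,0,0.4,0,0,0],[0,0,0,0,0,0],[0,0,0,0,0,0]]'
python3 -m jog '[[0,0,0,0,0,0],[0,0,0,0,0,0],[0,0,0,0,0,0]]' 36; python3 -m jog '[[0,0,-10,0,0,0],[0,0,-30,0,0,0],[0,0,-30,0,0,0],[0,0,-30,0,0,0],[0,0,0,0,0,-0.1]]'
python3 -m jog '[[0,0,0,0,0,-0.11],[0,0,0,0,0,-0.11],[0,0,0,0,0,-0.11],[0,0,0,0,0,-0.11],[0,0,0,0,0,-0.11]]' 44 >/dev/null
python3 -m jog '[[0,0,0,0,0,-0.11],[0,0,0,0,0,-0.11],[0,0,0,0,0,0],[0,0,0,0,0,0]]' >/dev/null;python3 st.py 465.6 -375.3 110 -44.2
```

```text
t: 20.48
ee_pos: [561.2, 288.0, 12.1]
orientation: [-3.139, 0.12, -0.001]
ft_force: [-2.7, -1.6, 6.0]
width: 24.6
grasp_force: 30.0
t: 20.73
ee_pos: [561.1, 287.9, 11.4]
orientation: [-3.139, 0.12, -0.0]
ft_force: [-0.5, 0.2, 0.8]
width: 35.7
grasp_force: 0.0
t: 21.15
ee_pos: [564.5, 289.5, 118.1]
orientation: [-3.137, -0.037, -0.014]
ft_force: [1.1, 0.2, 1.2]
width: 35.9
grasp_force: 0.0
t 21.90 [561.1 287.9 112. ] psi -44.7 tilt [ 0.  0. -1.] w 44.2 g 0.0 q [ 0.46  0.57  1.68 -0.    0.89  1.24]
rz first -0.009 then tool dxyz [-542.   393.9    2. ]
```

```bash
python3 -m jog '[[-30,22,0,0,0,0],[-30,22,0,0,0,0],[-30,22,0,0,0,0],[-30,22,0,0,0,0],[-30,22,0,0,0,0]]' >/dev/null
python3 -m jog '[[-30,22,0,0,0,0],[-30,22,0,0,0,0],[-30,22,0,0,0,0],[-30,22,0,0,0,0],[-30,22,0,0,0,0]]' >/dev/null
python3 -m jog '[[-30,22,0,0,0,0],[-30,22,0,0,0,0],[-30,22,0,0,0,0],[-30,22,0,0,0,0],[-30,22,0,0,0,0]]' >/dev/null
python3 -m jog '[[-30,22,0,0,0,0],[-30,22,0,0,0,0],[-30,20,0,0,0,0],[0,0,0,0,0,0],[0,0,0,0,0,0]]' >/dev/null
python3 -m jog '[[0,0,0,0,0,0]]' >/dev/null
python3 st.py 465.6 -375.3 8 -44.2;python3 - <<'E'
from h import *
d=grab('wrist'); a=wortho(d,400,-430,120,150,20,4)
cv2.imwrite('pics/w7.png',a)
E
```

```text
t 23.65 [ 462.9 -372.8  111.4] psi -44.7 tilt [-0.001  0.001 -1.   ] w 43.9 g 0.0 q [-0.7   0.52  1.77  0.    0.85  0.08]
rz first -0.008 then tool dxyz [1.000e-01 3.600e+00 1.034e+02]
```

View pics/w7.png

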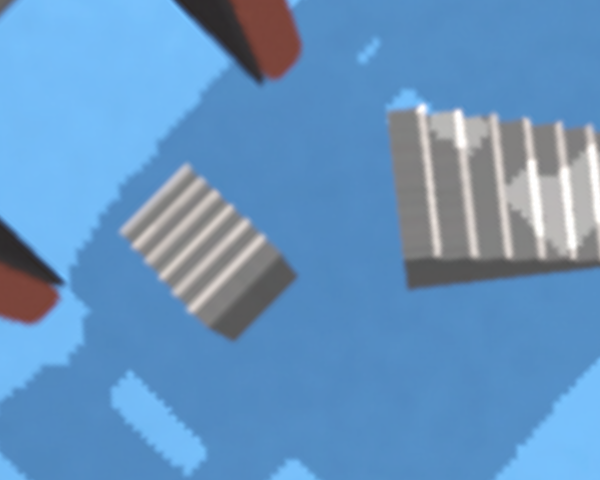

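```bash
python3 -m jog '[[0.6,3,30,0,0,0],[0,0,30,0,0,0],[0,0,20,0,0,0],[0,0,17,0,0,0],[0,0,9,0,0,0]]' >/dev/null
python3 -m jog '[[0,0,0,0,0,0],[0,0,0,0,0,0],[0,0,0,0,0,0]]' >/dev/null; python3 st.py
python3 -m jog '[[0,0,0,0,0,0],[0,0,0,0,0,0],[0,0,0,0,0,0],[0,0,0,0,0,0]]' 18; python3 st.py
```

```text
t 24.37 [ 466.8 -375.1    6.6] psi -44.5 tilt [ 0.001 -0.001 -1.   ] w 44.2 g 0.0 q [-0.7   0.69  1.78  0.    0.66  0.08]
t: 24.7
ee_pos: [466.2, -375.5, 6.3]
orientation: [2.897, 1.214, 0.001]
ft_force: [-1.0, 1.0, 4.3]
width: 25.1
grasp_force: 30.0
t 24.70 [ 466.2 -375.5    6.3] psi -44.5 tilt [ 0.001 -0.001 -1.   ] w 25.1 g 30.0 q [-0.7   0.69  1.78  0.    0.66  0.08]
```

```bash
python3 -m jog '[[0,0,-10,0,0,0],[0,0,-20,0,0,0],[0,0,-30,0,0,0],[0,0,-35,0,0,0],[0,0,0,0,0,0.1]]'
python3 -m jog '[[0,0,0,0,0,0.11],[0,0,0,0,0,0.11],[0,0,0,0,0,0.11],[0,0,0,0,0,0.11],[0,0,0,0,0,0.11]]' >/dev/null
python3 -m jog '[[0,0,0,0,0,0.11],[0,0,0,0,0,0.109],[0,0,0,0,0,0],[0,0,0,0,0,0],[0,0,0,0,0,0]]'; python3 st.py 459.3 294.6 100 -94.3
```

```text
t: 25.12
ee_pos: [468.6, -377.5, 107.0]
orientation: [2.947, 1.066, 0.007]
ft_force: [0.7, -0.3, -1.0]
width: 24.7
grasp_force: 30.0
t: 25.95
ee_pos: [465.8, -375.1, 100.7]
orientation: [-3.14, 0.113, 0.0]
ft_force: [-0.2, 0.4, -1.1]
width: 24.8
grasp_force: 30.0
t 25.95 [ 465.8 -375.1  100.7] psi -94.1 tilt [-0.  0. -1.] w 24.8 g 30.0 q [-0.7   0.54  1.77 -0.    0.83  0.95]
rz first 0.003 then tool dxyz [ -56.7 -667.3    0.7]
```

```bash
python3 -m jog '[[-3,-35.1,0,0,0,0],[-3,-35.1,0,0,0,0],[-3,-35.1,0,0,0,0],[-3,-35.1,0,0,0,0],[-3,-35.1,0,0,0,0]]' >/dev/null
python3 -m jog '[[-3,-35.1,0,0,0,0],[-3,-35.1,0,0,0,0],[-3,-35.1,0,0,0,0],[-3,-35.1,0,0,0,0],[-3,-35.1,0,0,0,0]]' >/dev/null
python3 -m jog '[[-3,-35.1,0,0,0,0],[-3,-35.1,0,0,0,0],[-3,-35.1,0,0,0,0],[-3,-35.1,0,0,0,0],[-3,-35.1,0,0,0,0]]' >/dev/null
python3 -m jog '[[-3,-35.1,0,0,0,0],[-3,-35.1,0,0,0,0],[-3,-35.1,0,0,0,0],[-2.7,-35.1,0,0,0,0],[0,0,30,0,0,0]]' >/dev/null
python3 -m jog '[[0,0,0,0,0,0],[0,0,0,0,0,0],[0,0,0,0,0,0]]'; python3 st.py 459.3 294.6 13 -94.3
python3 - <<'E'
from h import *
d=grab('wrist'); cv2.imwrite('pics/w8.png',cv2.resize(d['img'][:,:,::-1],(640,480)))
E
```

```text
t: 27.87
ee_pos: [459.3, 293.6, 70.8]
orientation: [3.139, -0.117, -0.001]
ft_force: [0.6, -0.2, -1.0]
width: 24.7
grasp_force: 30.0
t 27.87 [459.3 293.6  70.8] psi -94.3 tilt [-0.001 -0.001 -1.   ] w 24.7 g 30.0 q [ 0.55  0.53  1.89 -0.    0.72  2.19]
rz first 0.000 then tool dxyz [-0.  -1.  57.8]
```

View pics/w8.png

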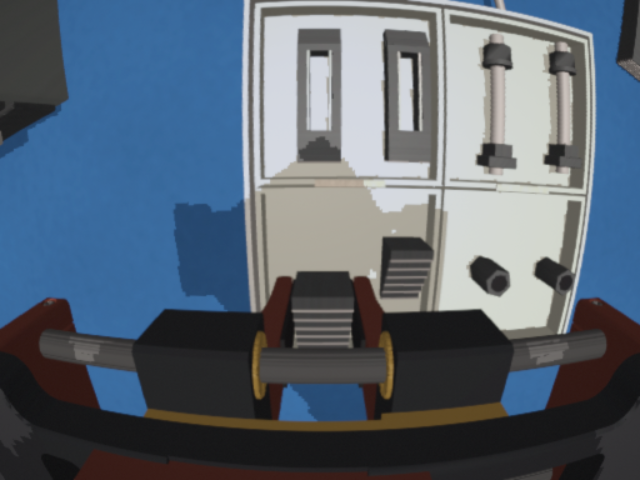

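The other three pieces sit well beside their twins (strap about (320,95), stud (497,100), nut (490,275)). The block hangs level above its bin at (323,310).

```bash
python3 -m jog '[[0,-1,25,0,0,0],[0,0,22,0,0,0],[0,0,9,0,0,0],[0,0,0,0,0,0],[0,0,0,0,0,0]]' >/dev/null
python3 -m jog '[[0,0,1,0,0,0],[0,0,0.8,0,0,0],[0,0,0,0,0,0],[0,0,0,0,0,0]]'; python3 st.py
```

```text
t: 28.67
ee_pos: [459.9, 295.4, 13.4]
orientation: [-3.139, 0.118, -0.001]
ft_force: [-0.2, 0.5, -1.1]
width: 25.0
grasp_force: 30.0
t 28.67 [459.9 295.4  13.4] psi -94.3 tilt [ 0.001  0.001 -1.   ] w 25.0 g 30.0 q [ 0.55  0.63  1.9  -0.    0.6   2.2 ]
```

```bash
python3 -m jog '[[0,0,0.8,0,0,0],[0,0,0.4,0,0,0],[0,0,0,0,0,0],[0,0,0,0,0,0]]'
python3 -m jog '[[0,0,0,0,0,0],[0,0,0,0,0,0],[0,0,0,0,0,0]]' 36; python3 -m jog '[[0,0,-10,0,0,0],[0,0,-30,0,0,0],[0,0,-30,0,0,0],[0,0,-30,0,0,0],[0,0,-30,0,0,0]]'
python3 -m jog '[[-30,0,-10,0,0,0],[-30,0,-10,0,0,0],[-20,0,0,0,0,0],[0,0,0,0,0,0],[0,0,0,0,0,0]]'
python3 - <<'E'
from h import *
d=grab('scene'); cv2.imwrite('pics/fin.png',cv2.resize(d['img'][120:280,60:440,::-1],(760,320)))
d=grab('side')
E
python3 ortho.py | egrep '4[34].*-30|6[34].*1[0-9]\.\]'
```

```text
t: 29.0
ee_pos: [459.8, 295.4, 12.3]
orientation: [-3.139, 0.118, -0.001]
ft_force: [-1.2, 0.2, 5.8]
width: 25.0
grasp_force: 30.0
t: 29.25
ee_pos: [459.6, 295.2, 11.5]
orientation: [-3.139, 0.118, -0.0]
ft_force: [-1.3, -0.4, -0.3]
width: 36.1
grasp_force: 0.0
t: 29.67
ee_pos: [459.2, 295.0, 143.3]
orientation: [3.139, -0.118, -0.0]
ft_force: [0.4, -0.2, -0.3]
width: 36.2
grasp_force: 0.0
t: 30.08
ee_pos: [379.5, 301.4, 162.3]
orientation: [-3.139, 0.116, -0.001]
ft_force: [-0.5, 0.7, -0.3]
width: 35.8
grasp_force: 0.0
scene [ 449. -300.] [40. 60.] 6.7 zmax 44 503
scene [642.  17.] [ 34. 115.] 67.7 zmax 21 727
side [ 448. -302.] [36. 62.] 5.4 zmax 45 615
side [639.  16.] [ 40. 112.] 69.1 zmax 22 707
```

View pics/fin.png

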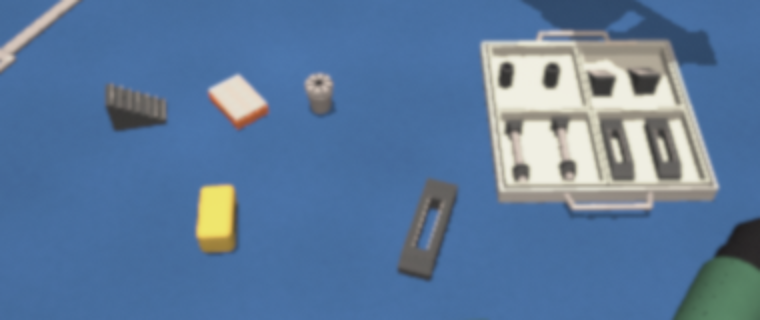

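All four pieces lie beside their twins, and the big strap clamp and big block haven't moved.

```bash
python3 -c "
from workcell import ticket; print(ticket.close_job())"
```

```text
the job is handed in; nothing more can be done
None
```

I packed all four pieces beside their twins in the kit tray, left the big strap clamp and big step block where they lay, and handed the job in at about 30 s; no verdict was returned, but the last camera views showed every piece in place.

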